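# Comb stirring rods into the grooves of a drying tray

### The job

Six washed porcelain stirring rods lie askew across the ribbed drying tray. Take the rake from its stand, set its two end shoes down on the tray's end rails and, pressing only lightly so that they stay in touch with the rails, comb it across the ribs until every rod has settled down into a groove of its own; then put the rake back in its stand. The rods are brittle: when one catches, ease back and let it drop instead of forcing the rake; do not touch the rods with the gripper, and leave everything else on the bench alone.

Things in the scene. Friction and masses are not known exactly. Their poses are not given: they have to be found in the camera images.
- tray: Grey drying tray, fixed, 200 (its x) x 220 (its y), 23.5 mm high; origin: centre of its underside (0 to 6 mm above the bench, on shims), z up. 12 grooves run along its x at 17 mm pitch across its y (centres y = +-8.5, +-25.5 .. +-93.5): floor z = 8, 6 wide, flanks at 63 deg, rounded rib tops at z = 16.5, y = 0, +-17 .. +-85; a groove holds one rod. Walls at y = +-102 to +-110 reach z = 23.5.
- tray_rails (a point): Point at the middle of the tray, level with the tops of its two rails (z = 23.5 mm in the tray; axes as the tray). The rails are flat, smooth and stiff, 18 mm wide, centred at x = +-91, inner faces x = +-82, and run across all the groove ends, along the tray's y. With its shoes on them the rake can travel between y = -95 and +95 before a tine meets a side wall.
- rake_grip (a point): Centre of the rake's grip: an upright grey plate 50 (x) x 16 (y) x 60 mm (z) over the middle of a steel bar 196 long (along x, 14 wide) with 9 square-cut tines (6 x 6, 18 apart) and a white shoe at each end. Loose, 0.2 to 0.3 kg. The plate reaches 35 below to 25 above this point; the bar's top is 47 below. x along the bar, y the way it combs, z up.
- rake_shoes (a point): Point of the rake midway between the undersides of its two shoes, 75 mm straight below the centre of the grip; same axes. Shoes 12 (x) x 28 mm (y), centred at x = +-91. Tine tips reach 6.2 mm below this point: with the shoes on the tray's rails they pass 0.8 above the ribs and 1.3 above a settled rod.
- stand: Low grey stand for the rake, fixed, left or right of the tray, 226 (x) x 70 mm (y); origin: centre of its underside. The shoes sit on two seats, tops at z = 16, between end cheeks (inner faces x = +-105, up to z = 26) and lips (inner faces y = +-24, up to z = 25): 8 mm play each way along x, 10 along y. Rake and stand axes agree when it is put away (or half a turn).
- tube_rack: Blue tube rack with capped tubes, fixed, 200 x 70 mm, 72 high, on the other side of the tray; origin at the centre of its underside.
- rod0_mid (a point): Centre of porcelain rod 0: white, glazed (slippery), brittle, loose, 8 mm thick, 150 long, round ends, about 18 g; x along the rod. It starts askew (0.2 to 0.45 rad) on the ribs, centre 20.5 mm above the tray's underside; settled in a groove its centre is 12 above the underside.
- rod1_mid (a point): Centre of porcelain rod 1: white, glazed (slippery), brittle, loose, 8 mm thick, 150 long, round ends, about 18 g; x along the rod. It starts askew (0.2 to 0.45 rad) on the ribs, centre 20.5 mm above the tray's underside; settled in a groove its centre is 12 above the underside.
- rod2_mid (a point): Centre of porcelain rod 2: white, glazed (slippery), brittle, loose, 8 mm thick, 150 long, round ends, about 18 g; x along the rod. It starts askew (0.2 to 0.45 rad) on the ribs, centre 20.5 mm above the tray's underside; settled in a groove its centre is 12 above the underside.
- rod3_mid (a point): Centre of porcelain rod 3: white, glazed (slippery), brittle, loose, 8 mm thick, 150 long, round ends, about 18 g; x along the rod. It starts askew (0.2 to 0.45 rad) on the ribs, centre 20.5 mm above the tray's underside; settled in a groove its centre is 12 above the underside.
- rod4_mid (a point): Centre of porcelain rod 4: white, glazed (slippery), brittle, loose, 8 mm thick, 150 long, round ends, about 18 g; x along the rod. It starts askew (0.2 to 0.45 rad) over the other rods, centre about 28.5 mm above the tray's underside; settled in a groove its centre is 12 above the underside.
- rod5_mid (a point): Centre of porcelain rod 5: white, glazed (slippery), brittle, loose, 8 mm thick, 150 long, round ends, about 18 g; x along the rod. It starts askew (0.2 to 0.45 rad) over the other rods, centre about 28.5 mm above the tray's underside; settled in a groove its centre is 12 above the underside.
- beaker: Bystander, loose: glass beaker, diameter 70, 95 high (mm); origin at the centre of its underside.
- reagent: Bystander, loose: amber glass bottle, diameter 72, 150 high (mm); origin at the centre of its underside.
- wash_bottle: Bystander, loose: white wash bottle with a bent spout, diameter 70, 190 high (mm); origin at the centre of its underside.
- crucible: Bystander, loose: small porcelain crucible, 44 across its mouth, 32 high (mm); origin at the centre of its underside.
- spatula: Bystander, loose: flat steel lab spatula, 185 long, 11 wide, 4 thick, lying; origin at the middle of its underside, its x axis along it (mm).
- wt: Bystander, loose: steel balance weight with a knob, diameter 28, 36 high (mm); origin at the centre of its underside.

How it is judged:
By the outcome, as a careful person would: the job done as asked, in the order asked, and still so for the second after the job is handed in, with the robot touching nothing.
It also fails if it takes over 72 s, if anything falls off the work surface, if the arm or the gripper's body presses on something with over 40 N, if the wrist force passes 120 N, or if a joint passes its speed limit or range.

### The arm

A 6-joint arm with a two-finger parallel gripper is mounted at the origin on the work surface. World frame = base frame: x ahead of the robot, y to its left, z up, the work surface at z = 0. Lengths are in m, angles in rad, forces in N, time in s.
With the tool pointing down it reaches from about 0.4 to 0.925 m from the base axis. Payload 3.4 kg.
Tool frame: the origin (TCP) lies at the very end of the fingers, on their centre line; the grasp point (between the pads) lies grip_depth behind it (grip_depth is the distance from the TCP to the grasp point, in m); z points along the fingers, x is the direction in which the jaws open and shut, and the axes are right-handed (so a half turn about z gives the same grasp; the last joint's range is limited). The gripper opens to 85 mm and grips with 20 to 120 N. Pads are 22 mm wide; open, the fingers measure 114 mm over their backs; the gripper's body (76 mm by 85 mm) begins 54 mm behind the grasp point. The pads swing forward as they close: fully open they stand 13 mm farther back than shut.
Start: joints at [-1.395, 0.307, 1.506, -0, 1.328, -0.073], TCP at [0.142, -0.557, 0.231] pointing down, gripper open.
Joint ranges: [-3.12, 3.12], [-1.05, 2.28], [0.14, 2.33], [-1.42, 4.57], [0.1, 2.73], [-2.68, 2.68]. Speed limits (rad/s): [2.57, 2.57, 3.14, 3.14, 3.14, 3.14].

### API

Orientations are given as a unit quaternion [x, y, z, w].
In Python, from plant import read_state, snapshot, close_job, grip_depth gives the robot as it stands.
- The arm moves only by the shell command python3 -m pendant 'ROWS' [OPENING] [FORCE]. ROWS is JSON, a list of rows, each an object of numbers: "tx", "ty", "tz": the shift along the tool's x, y, z as a fraction of full scale; "spin": the turn about the tool's z as a fraction of full scale. A call has 1 to 12 rows; each row is the pose to reach, as a shift and turn from the pose measured when the call began, along the tool's axes at that moment; what a row does not reach only later rows make up. Full scale, the value 1, is 0.25 m for a shift and 45 degrees for a turn. A row lasts 1/10 s, in which the tool goes at most 50 mm and 8.59 degrees, less where a joint would pass 70% of its speed; a pose out of reach is approached as far as the arm can. A call with a number of a shift or a turn outside -1 to 1 is refused whole. A call with a gripper value outside its range is refused whole. OPENING is the closure, from 0 (fully open) to 1 (shut), set as the call begins (- or left out, the last holds). The fingers move at their own pace and stop on an object; FORCE is the grip in N (left out, the last holds). Time passes only in rows, so rows that repeat a pose let the fingers close. It gives the time, the measured TCP pose, the force and the opening at its end, in the units of the state.
- read_state(): the state, without advancing time (a new reading comes with each control period).
- snapshot(name): name is "side" or "top"; returns a dict with "image" (384x512x3 uint8, blue, green, red), "fx", "fy", "cx", "cy" (pixels), "distortion" ([k1, k2, p1, p2, k3] as OpenCV has them; the pictures are not rectified), "world_from_camera" (4x4, takes a point from camera to world coordinates). Camera axes: x right, y down, z forward; pixel columns grow to the right and rows downward; lengths in m; the calibration is good to about 2 mm. A picture is of the moment at which its call begins. There is no depth.
- close_job(): hands the job in, once; it reports no verdict.
The state is a dict: "clock": time; "joint_pos": joint angles; "qd": joint speeds; "joint_torque": joint torques, N m; "tcp_pos": TCP position; "tool_rot": TCP orientation; "force": force on the tool from outside, world axes, zero at the start; "torque": the same for the moment, N m; "width": opening from 0.0 (shut) to 1.0 (fully open).
Only numpy, scipy, OpenCV 4.12 (cv2) and the standard library are available. Lean on these libraries where they do the work, as an engineer would, in place of code of your own. Each camera call takes 0.05 s, during which the arm holds its last target. There are 200 camera calls.

## Working session

There is one attempt and no reset: what is moved stays moved. The work goes in short steps, Python scripts to look and compute and a shell command to move; the robot and the scene stay as the last step left them, time stands still between calls to the robot, and variables do not carry over. Pictures are saved under pics/ and viewed, about 8 in all and at most 12, crops included, and the job is handed in when it is done.

```bash
mkdir -p pics; ls; cat > h.py <<'E'
import numpy as np, cv2
from plant import *
from scipy.spatial.transform import Rotation as R
def ray(s,uv):
    K=np.array([[s["fx"],0,s["cx"]],[0,s["fy"],s["cy"]],[0,0,1]]);p=cv2.undistortPoints(np.array(uv,float).reshape(-1,1,2),K,np.array(s["distortion"])).reshape(-1,2)
    T=np.array(s["world_from_camera"]);return T[:3,3],np.c_[p,np.ones(len(p))]@T[:3,:3].T
def at_z(s,uv,z):
    o,d=ray(s,uv);z=np.broadcast_to(z,len(d));return o+d*((z-o[2])/d[:,2])[:,None]
def proj(s,P):
    T=np.linalg.inv(np.array(s["world_from_camera"]));K=np.array([[s["fx"],0,s["cx"]],[0,s["fy"],s["cy"]],[0,0,1]])
    return cv2.projectPoints(np.array(P,float).reshape(-1,1,3),cv2.Rodrigues(T[:3,:3])[0],T[:3,3],K,np.array(s["distortion"]))[0].reshape(-1,2)
def shot(n,f,crop=None,k=1.5):
    s=snapshot(n);im=np.array(s["image"]);
    if crop: im=im[crop[1]:crop[3],crop[0]:crop[2]]
    cv2.imwrite("pics/"+f,cv2.resize(im,None,fx=k,fy=k,interpolation=cv2.INTER_CUBIC));return s
E
python3 - <<'E'
from h import *
import pickle
st=read_state();print(st,grip_depth)
for n in("top","side"):
    s=shot(n,n+"0.png");print(n,s["fx"],s["distortion"],np.round(s["world_from_camera"],3).tolist());pickle.dump(s,open(n+"0.pkl","wb"))
E
```

```text
pics
{'clock': 0.0, 'joint_pos': array([-1.39553321e+00,  3.07583396e-01,  1.50765413e+00,  3.06605049e-05,
        1.32840331e+00, -7.34904017e-02]), 'qd': array([-1.82155588e-04, -1.49882162e-03, -8.42227705e-04, -2.37999751e-04,
       -7.80209220e-05,  6.48795210e-04]), 'joint_torque': array([-2.82081535e-03, -4.57554817e+01, -2.51917845e+01, -3.83262632e-04,
        1.34202756e-02,  9.79513686e-06]), 'tcp_pos': array([ 0.14143486, -0.55662485,  0.23038235]), 'tool_rot': array([ 7.89362896e-01, -6.13926030e-01, -7.50063542e-04, -6.97411557e-04]), 'force': array([ 1.27364046,  0.75769289, -0.65105293]), 'torque': array([-0.01598025,  0.00226881, -0.0034798 ]), 'width': 0.9956006469072657} 0.0187
top 476.5210388485019 [0.03599176 0.         0.         0.         0.        ] [[0.015, -0.987, 0.16, 0.414], [-1.0, -0.019, -0.019, 0.011], [0.022, -0.16, -0.987, 0.973], [0.0, 0.0, 0.0, 1.0]]
side 348.20740458474796 [-0.03683418  0.          0.          0.          0.        ] [[-0.708, -0.365, 0.605, 0.054], [-0.706, 0.348, -0.617, 0.52], [0.015, -0.864, -0.504, 0.512], [0.0, 0.0, 0.0, 1.0]]
```

View pics/top0.png

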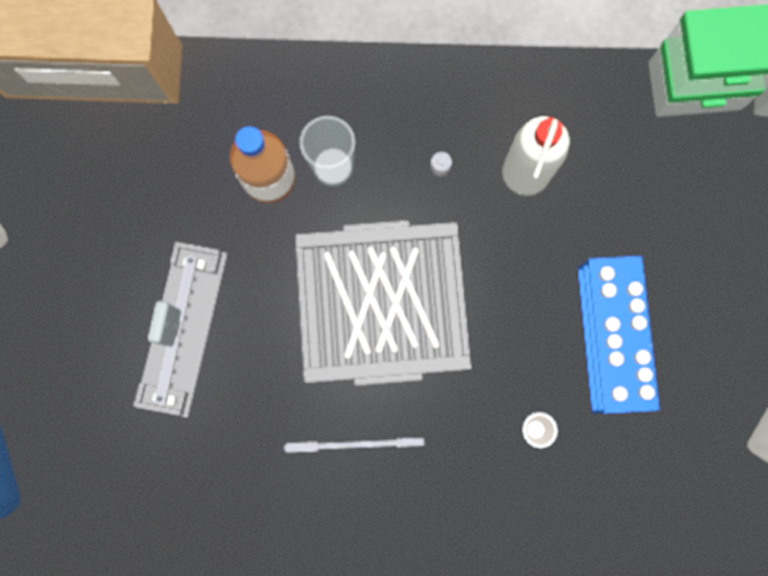

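View pics/side0.png

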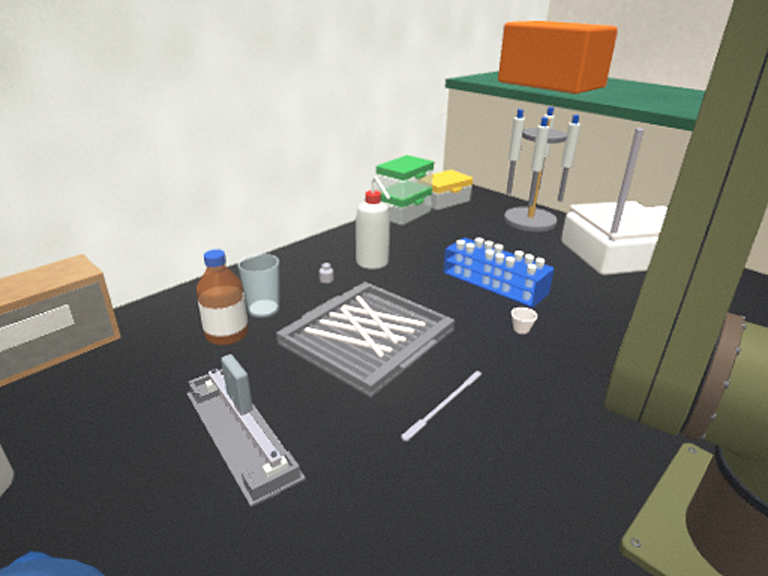

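Both views show the same layout. In the top view (1.5x), the stand with the rake is at about (180,328), the tray at (383,302) and the blue rack on the right. The rods lie between (325,253) and (436,348). I'll enlarge the stand and tray.

```bash
python3 - <<'E'
import cv2,pickle
s=pickle.load(open("top0.pkl","rb"));im=s["image"]
cv2.imwrite("pics/c1.png",cv2.resize(im[140:290,80:330],None,fx=3.2,fy=3.2,interpolation=cv2.INTER_CUBIC))
E
```

```text
(no output)
```

View pics/c1.png

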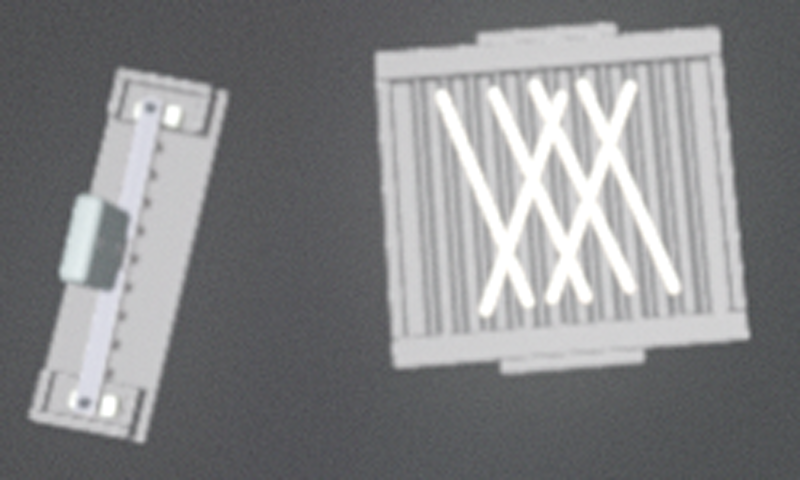

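```bash
cat > m.py <<'E'
from h import *
import pickle
s=pickle.load(open("top0.pkl","rb"))
c=lambda L:np.array(L,float)/3.2+[80,140]-0.35
def fit(P,M):  # 2D rigid, P world, M model
    P=P[:,:2];M=np.array(M,float);p=P.mean(0);m=M.mean(0);A=(M-m).T@(P-p)
    th=np.arctan2(A[0,1]-A[1,0],A[0,0]+A[1,1]);r=np.array([[np.cos(th),-np.sin(th)],[np.sin(th),np.cos(th)]])
    return p-r@m,th,np.linalg.norm((M-m)@r.T+p-P,axis=1)*1e3
for z in(.0235,.0265,.0295):
    print("tray",z,fit(at_z(s,c([[376,53],[719,28],[748,338],[394,368]]),z),[[.1,.11],[.1,-.11],[-.1,-.11],[-.1,.11]]))
print("stand",fit(at_z(s,c([[117,68],[228,91],[143,440],[30,417]]),[.02,.005,.005,.02]),[[.113,.035],[.113,-.035],[-.113,-.035],[-.113,.035]]))
d=at_z(s,c([[149,107],[84,402]]),.044);print("dots",d,np.linalg.norm(d[0]-d[1]),d.mean(0))
print("plate top",fit(at_z(s,c([[80,195],[106,199],[85,285],[60,279]]),.116),[[.025,.008],[.025,-.008],[-.025,-.008],[-.025,.008]]))
st=read_state();print(R.from_quat(st["tool_rot"]).as_matrix().round(4))
E
python3 m.py
```

```text
tray 0.0235 (array([0.5627034 , 0.02381101]), np.float64(0.09666536578564876), array([0.28881802, 0.28505388, 0.66618692, 0.21712424]))
tray 0.0265 (array([0.56223366, 0.02376972]), np.float64(0.09666536578564854), array([0.75239395, 0.61804798, 1.11427471, 0.29137084]))
tray 0.0295 (array([0.56176393, 0.02372843]), np.float64(0.0966653657856486), array([1.2199893 , 1.05993435, 1.57384968, 0.7517105 ]))
stand (array([0.52356488, 0.29193032]), np.float64(-0.17353904449351737), array([2.11093973, 1.19987364, 1.97885866, 2.71717046]))
dots [[0.60912572 0.27757273 0.044     ]
 [0.4288126  0.30430597 0.044     ]] 0.18228408219534165 [0.51896916 0.29093935 0.044     ]
plate top (array([0.51767881, 0.28867317]), np.float64(-0.16443403592368003), array([1.05588337, 0.82375483, 0.87083264, 1.38492246]))
[[ 2.462e-01 -9.692e-01 -3.000e-04]
 [-9.692e-01 -2.462e-01  1.800e-03]
 [-1.800e-03 -1.000e-04 -1.000e+00]]
```

```bash
cat > go.py <<'E'
import sys
from h import *
# python3 go.py x y z yaw(of rake; tool x = yaw-90deg)  -> units to type
st=read_state();T=R.from_quat(st["tool_rot"]).as_matrix();p=st["tcp_pos"]
yaw=np.arctan2(T[1,0],T[0,0])+np.pi/2;yaw=(yaw+np.pi/2)%np.pi-np.pi/2
print("t %.2f"%st["clock"],"tcp",p.round(4),"yaw %.4f"%yaw,"w %.3f"%st["width"],"F",st["force"].round(1),"M",st["torque"].round(2),"j6 %.2f"%st["joint_pos"][5])
if len(sys.argv)>4:
    a=list(map(float,sys.argv[1:5]));print("units",(T.T@(np.array(a[:3])-p)/.25).round(3),"spin %.3f"%(-(a[3]-yaw)/(np.pi/4)))
E
python3 -m pendant '[{"tx":-0.8,"ty":-1},{"tx":-0.8,"ty":-1},{"tx":-0.8,"ty":-1},{"tx":-0.8,"ty":-1},{"tx":-0.8,"ty":-1},{"tx":-0.8,"ty":-1},{"tx":-0.8,"ty":-1},{"tx":-0.8,"ty":-1}]' 0
python3 go.py 0.519 0.2905 0.2 -0.152
```

```text
t 0.10 tcp [ 0.1414 -0.5567  0.2305] yaw 0.2488 w 1.003 F [ 0.7 -0.3 -0.6] M [-0.03  0.06  0.04] j6 -0.07
units [-2.912 -2.298  0.128] spin 0.510schema error: expected keys tx, ty, tz, spin
```

```bash

python3 -m pendant '[{"tx":-0.8,"ty":-1,"tz":0,"spin":0},{"tx":-0.8,"ty":-1,"tz":0,"spin":0},{"tx":-0.8,"ty":-1,"tz":0,"spin":0},{"tx":-0.8,"ty":-1,"tz":0,"spin":0},{"tx":-0.8,"ty":-1,"tz":0,"spin":0},{"tx":-0.8,"ty":-1,"tz":0,"spin":0},{"tx":-0.8,"ty":-1,"tz":0,"spin":0},{"tx":-0.8,"ty":-1,"tz":0,"spin":0}]' 0
python3 go.py 0.519 0.2905 0.2 -0.152
```

```text
clock: 0.9
tcp_pos: [0.3355, -0.2985, 0.2306]
tool_rot: [0.791, -0.612, -0.001, -0.001]
force: [0.1, -1.5, 0.8]
width: 1.003
t 0.90 tcp [ 0.3355 -0.2985  0.2306] yaw 0.2532 w 1.003 F [ 0.1 -1.5  0.8] M [-0.04  0.08  0.02] j6 0.49
units [-2.097 -1.301  0.13 ] spin 0.516
```

```bash

python3 -m pendant '[{"tx":-1,"ty":-0.65,"tz":0,"spin":0},{"tx":-1,"ty":-0.65,"tz":0,"spin":0},{"tx":-1,"ty":-0.65,"tz":0,"spin":0},{"tx":-1,"ty":-0.65,"tz":0,"spin":0},{"tx":-1,"ty":-0.65,"tz":0,"spin":0},{"tx":-1,"ty":-0.65,"tz":0,"spin":0},{"tx":-1,"ty":-0.65,"tz":0,"spin":0}]'
python3 -m pendant '[{"tx":-1,"ty":-0.65,"tz":0,"spin":0.51},{"tx":-1,"ty":-0.65,"tz":0,"spin":0.51},{"tx":-1,"ty":-0.65,"tz":0,"spin":0.51},{"tx":-1,"ty":-0.65,"tz":0,"spin":0.51},{"tx":-1,"ty":-0.65,"tz":0,"spin":0.51},{"tx":-1,"ty":-0.65,"tz":0,"spin":0.51},{"tx":-1,"ty":-0.65,"tz":0,"spin":0.51},{"tx":-1,"ty":-0.65,"tz":0,"spin":0.51}]'
python3 go.py 0.519 0.2905 0.15 -0.152
python3 - <<'E'
from h import *
import pickle
s=snapshot("side");pickle.dump(s,open("side1.pkl","wb"))
cv2.imwrite("pics/s1.png",cv2.resize(s["image"][150:350,90:290],None,fx=3,fy=3,interpolation=cv2.INTER_CUBIC))
E
```

```text
clock: 1.6
tcp_pos: [0.4318, -0.0116, 0.2315]
tool_rot: [0.793, -0.61, -0.001, -0.002]
force: [0.3, -0.4, 0.3]
width: 1.001
clock: 2.4
tcp_pos: [0.5266, 0.2729, 0.2322]
tool_rot: [-0.656, 0.754, 0.002, 0.002]
force: [0.1, -1.5, -0.1]
width: 0.999
t 2.40 tcp [0.5266 0.2729 0.2322] yaw -0.1389 w 0.999 F [ 0.1 -1.5 -0.1] M [-0.01 -0.04  0.05] j6 2.11
units [-0.064  0.04   0.329] spin 0.017
```

View pics/s1.png

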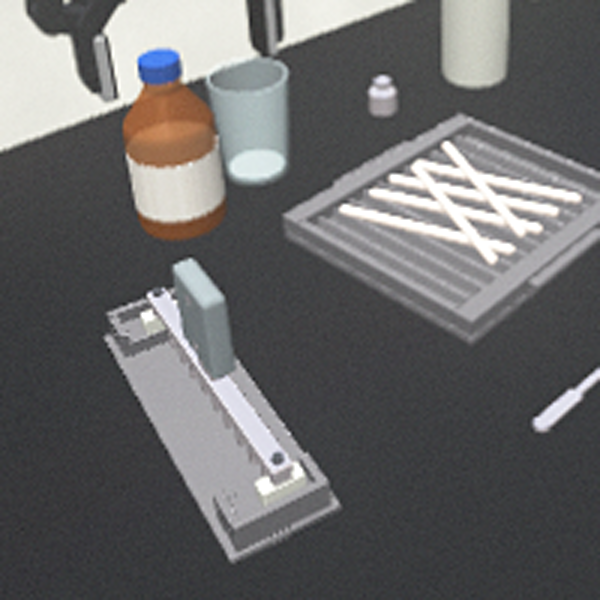

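The side crop shows the rake seated, with its bar-end screws at (157,296) and (278,459). The tray's top corners are at (285,217), (465,115) and (472,322). I'll triangulate from both views.

```bash
cat > tri.py <<'E'
from m import *
t=pickle.load(open("side1.pkl","rb"));k=lambda L:np.array(L,float)/3+[90,150]-.35
def tri(a,b):
    o1,d1=ray(s,c([a]));o2,d2=ray(t,k([b]));d1,d2=d1[0],d2[0]
    x=np.linalg.lstsq(np.c_[d1,-d2],o2-o1,rcond=None)[0];A=o1+d1*x[0];B=o2+d2*x[1];return ((A+B)/2).round(4),((A-B)*1e3).round(1)
for n,a,b in[("dot+",(149,107),(157,296)),("dot-",(84,402),(278,459)),("tray++",(376,53),(285,217)),("tray+-",(719,28),(465,115)),("tray-+",(394,368),(472,322))]:print(n,tri(a,b))
E
python3 tri.py | tail -5
```

```text
dot+ (array([0.6092, 0.2776, 0.0441]), array([-0.1, -0.2, -0.1]))
dot- (array([0.4289, 0.3037, 0.0465]), array([-0.3, -0.3, -0.1]))
tray++ (array([0.6511, 0.1423, 0.0238]), array([0.6, 0.6, 0.2]))
tray+- (array([ 0.6711, -0.0772,  0.0242]), array([2.5, 2.1, 0.5]))
tray-+ (array([0.4528, 0.1239, 0.0258]), array([-1.1, -0.9, -0.2]))
```

```bash

python3 -m pendant '[{"tx":-0.064,"ty":0.04,"tz":0.2,"spin":0.01},{"tx":-0.064,"ty":0.04,"tz":0.33,"spin":0.01},{"tx":-0.064,"ty":0.04,"tz":0.33,"spin":0.01},{"tx":-0.064,"ty":0.04,"tz":0.33,"spin":0.01}]'
python3 go.py 0.519 0.2907 0.073 -0.147
```

```text
clock: 2.85
tcp_pos: [0.5179, 0.2863, 0.1496]
tool_rot: [-0.652, 0.758, 0.001, -0.0]
force: [0.6, 0.4, 0.6]
width: 1.0
t 2.85 tcp [0.5179 0.2863 0.1496] yaw -0.1495 w 1.000 F [0.6 0.4 0.6] M [0.01 0.   0.03] j6 2.15
units [-0.018 -0.002  0.307] spin -0.003
```

```bash

python3 -m pendant '[{"tx":-0.018,"ty":0,"tz":0.1,"spin":0},{"tx":-0.018,"ty":0,"tz":0.2,"spin":0},{"tx":-0.018,"ty":0,"tz":0.307,"spin":0},{"tx":-0.018,"ty":0,"tz":0.307,"spin":0},{"tx":-0.018,"ty":0,"tz":0.307,"spin":0}]'
python3 go.py 0.519 0.2907 0.073 -0.147
python3 -m pendant '[{"tx":0,"ty":0,"tz":0,"spin":0},{"tx":0,"ty":0,"tz":0,"spin":0},{"tx":0,"ty":0,"tz":0,"spin":0},{"tx":0,"ty":0,"tz":0,"spin":0},{"tx":0,"ty":0,"tz":0,"spin":0},{"tx":0,"ty":0,"tz":0,"spin":0},{"tx":0,"ty":0,"tz":0,"spin":0},{"tx":0,"ty":0,"tz":0,"spin":0}]' 1 70
python3 go.py 0.519 0.2907 0.073 -0.147
```

```text
clock: 3.35
tcp_pos: [0.52, 0.2906, 0.0749]
tool_rot: [-0.652, 0.758, 0.001, 0.001]
force: [0.8, -0.2, 0.9]
width: 1.001
t 3.35 tcp [0.52   0.2906 0.0749] yaw -0.1505 w 1.001 F [ 0.8 -0.2  0.9] M [-0.06 -0.    0.01] j6 2.16
units [0.    0.004 0.008] spin -0.004
clock: 4.15
tcp_pos: [0.5201, 0.2907, 0.0754]
tool_rot: [-0.652, 0.758, 0.001, 0.001]
force: [-0.2, 0.3, 5.4]
width: 0.178
t 4.15 tcp [0.5201 0.2907 0.0754] yaw -0.1503 w 0.178 F [-0.2  0.3  5.4] M [-0.2   0.11  0.05] j6 2.16
units [0.001 0.005 0.01 ] spin -0.004
```

```bash

python3 -m pendant '[{"tx":0,"ty":0,"tz":-0.1,"spin":0},{"tx":0,"ty":0,"tz":-0.2,"spin":0},{"tx":0,"ty":0,"tz":-0.28,"spin":0},{"tx":0,"ty":0,"tz":-0.28,"spin":0},{"tx":0,"ty":0,"tz":-0.28,"spin":0}]'
python3 go.py 0.5552 0.1115 0.13 0.092
```

```text
clock: 4.65
tcp_pos: [0.5196, 0.2904, 0.1447]
tool_rot: [-0.652, 0.758, 0.001, 0.001]
force: [-0.2, 0.2, -3.3]
width: 0.178
t 4.65 tcp [0.5196 0.2904 0.1447] yaw -0.1502 w 0.178 F [-0.2  0.2 -3.3] M [-0.02 -0.04  0.01] j6 2.16
units [ 0.686 -0.248  0.057] spin -0.308
```

```bash

python3 -m pendant '[{"tx":0.17,"ty":-0.06,"tz":0,"spin":-0.08},{"tx":0.34,"ty":-0.12,"tz":0,"spin":-0.16},{"tx":0.52,"ty":-0.18,"tz":0,"spin":-0.24},{"tx":0.686,"ty":-0.248,"tz":0.03,"spin":-0.308},{"tx":0.686,"ty":-0.248,"tz":0.057,"spin":-0.308},{"tx":0.686,"ty":-0.248,"tz":0.057,"spin":-0.308},{"tx":0.686,"ty":-0.248,"tz":0.057,"spin":-0.308},{"tx":0.686,"ty":-0.248,"tz":0.057,"spin":-0.308}]'
python3 go.py 0.5552 0.1115 0.087 0.092
python3 - <<'E'
from h import *
import pickle
s=snapshot("side");pickle.dump(s,open("side2.pkl","wb"))
t=snapshot("top");pickle.dump(t,open("top2.pkl","wb"))
a=cv2.resize(s["image"][130:280,140:310],(793,700))[:590]
cv2.imwrite("pics/s2.png",cv2.resize(s["image"][150:280,160:330],None,fx=4.5,fy=4.5,interpolation=cv2.INTER_CUBIC))
E
```

```text
clock: 5.45
tcp_pos: [0.5547, 0.1128, 0.1295]
tool_rot: [0.739, -0.673, -0.001, -0.001]
force: [0.4, 0.2, -2.7]
width: 0.176
t 5.45 tcp [0.5547 0.1128 0.1295] yaw 0.0930 w 0.176 F [ 0.4  0.2 -2.7] M [ 0.01 -0.    0.  ] j6 1.60
units [ 0.006 -0.002  0.17 ] spin 0.001
```

View pics/s2.png

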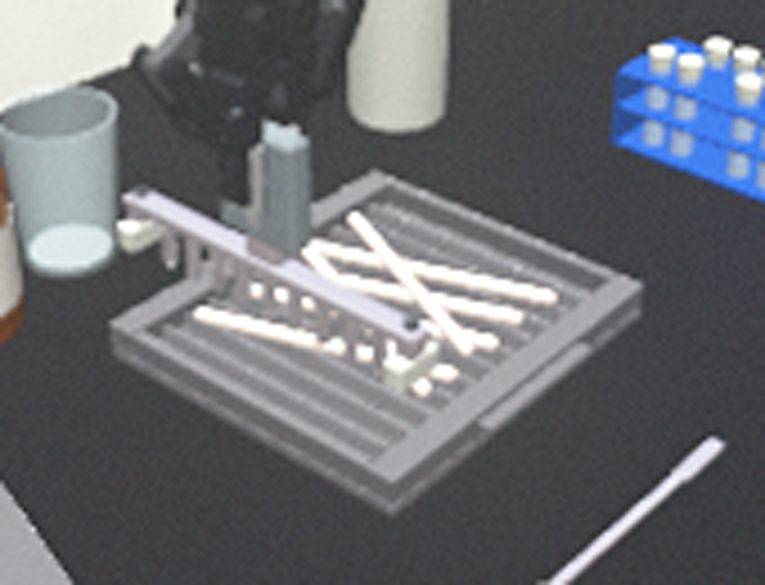

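Side view: the rake hangs level over the +y part of the tray, with its screws at (143,190) and (412,325). The rods haven't moved. I'll check the rake's offset from the TCP, then lower it.

```bash
python3 - <<'E'
from h import *
import pickle
s=pickle.load(open("side2.pkl","rb"))
k=lambda L:np.array(L,float)/4.5+[160,150]-.39
P=at_z(s,k([[143,190],[412,325]]),.0982)[:,:2];print(P,np.linalg.norm(P[0]-P[1]),np.arctan2(*(P[0]-P[1])[::-1]))
C=P.mean(0)
r=lambda a:np.array([[np.cos(a),-np.sin(a)],[np.sin(a),np.cos(a)]])
print("centre",C,"in tray",(r(.0967).T@(C-[.5625,.0238])*1e3).round(1))
q=at_z(s,k([[113,325],[377,172],[643,285],[395,485]]),.0245)[:,:2];print("tray corners",q.round(4),q.mean(0))
E
python3 -m pendant '[{"tx":0.006,"ty":0,"tz":0.05,"spin":0},{"tx":0.006,"ty":0,"tz":0.1,"spin":0},{"tx":0.006,"ty":0,"tz":0.13,"spin":0},{"tx":0.006,"ty":0,"tz":0.13,"spin":0},{"tx":0.006,"ty":0,"tz":0.13,"spin":0}]'
python3 go.py 0.5552 0.1115 0.084 0.092
```

```text
[[0.6495023  0.11615939]
 [0.46583734 0.10093201]] 0.18429511832472265 0.0827192616859472
centre [0.55766982 0.1085457 ] in tray [ 3.4 84.8]
tray corners [[ 0.6502  0.1421]
 [ 0.6723 -0.0756]
 [ 0.4765 -0.0948]
 [ 0.453   0.1235]] [0.56301096 0.02380261]
clock: 6.05
tcp_pos: [0.5549, 0.1114, 0.0969]
tool_rot: [0.739, -0.673, -0.001, -0.001]
force: [0.6, 0.0, -2.5]
width: 0.181
t 6.05 tcp [0.5549 0.1114 0.0969] yaw 0.0935 w 0.181 F [ 0.6  0.  -2.5] M [ 0.06 -0.02 -0.  ] j6 1.60
units [-0.    -0.001  0.052] spin 0.002
```

```bash
python3 - <<'E'
from h import *
import pickle
t=snapshot("top");pickle.dump(t,open("top3.pkl","wb"))
cv2.imwrite("pics/t3.png",cv2.resize(t["image"][140:270,180:330],None,fx=4.5,fy=4.5,interpolation=cv2.INTER_CUBIC))
E
```

```text
(no output)
```

View pics/t3.png

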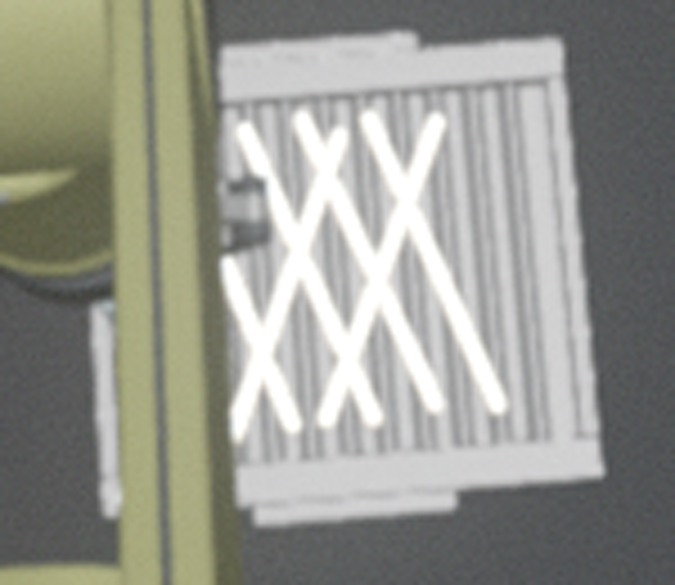

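The top view shows all six rods still askew on the ribs. The arm hides the shoes, so I'll lower by feel.

```bash
cat > chk.py <<'E'
import sys
from h import *
st=read_state();p=st["tcp_pos"];F=st["force"];a=.0967
y=(p[:2]-[.5625,.0238])@[-np.sin(a),np.cos(a)];x=(p[:2]-[.5625,.0238])@[np.cos(a),np.sin(a)]
fy=F[:2]@[-np.sin(a),np.cos(a)];T=R.from_quat(st["tool_rot"]).as_matrix()
print("t %.2f x %.1f y %.1f z %.2f yaw %.4f | fy %.1f fx %.1f fz %.1f M %s"%(st["clock"],x*1e3,y*1e3,p[2]*1e3,np.arctan2(T[1,0],T[0,0])+np.pi/2,fy,F[0],F[2],st["torque"].round(2)))
m=float(sys.argv[1]) if len(sys.argv)>1 else 99; zm=float(sys.argv[2]) if len(sys.argv)>2 else 99
sys.exit(abs(fy)>m or F[2]>zm)
E
python3 -m pendant '[{"tx":0,"ty":0.003,"tz":0.016,"spin":0},{"tx":0,"ty":0.003,"tz":0.028,"spin":0},{"tx":0,"ty":0.003,"tz":0.028,"spin":0}]' >/dev/null; python3 chk.py 99 2 &&
python3 -m pendant '[{"tx":0,"ty":0,"tz":0.006,"spin":0},{"tx":0,"ty":0,"tz":0.008,"spin":0}]' >/dev/null; python3 chk.py 99 2 &&
python3 -m pendant '[{"tx":0,"ty":0,"tz":0.006,"spin":0},{"tx":0,"ty":0,"tz":0.008,"spin":0}]' >/dev/null; python3 chk.py 99 2 
```

```text
t 6.40 x 0.3 y 87.8 z 90.00 yaw 0.0933 | fy 0.2 fx 0.4 fz -1.5 M [-0.08 -0.01  0.06]
t 6.40 x 0.3 y 87.8 z 90.00 yaw 0.0933 | fy 0.2 fx 0.4 fz -1.5 M [-0.08 -0.01  0.06]
t 6.40 x 0.3 y 87.8 z 90.00 yaw 0.0933 | fy 0.2 fx 0.4 fz -1.5 M [-0.08 -0.01  0.06]False
False
False
```

```bash
sed -i 's/sys.exit(\(.*\))$/sys.exit(int(\1))/' chk.py
python3 -m pendant '[{"tx":0,"ty":0,"tz":0.006,"spin":0},{"tx":0,"ty":0,"tz":0.008,"spin":0}]' >/dev/null; python3 chk.py 99 1 &&
python3 -m pendant '[{"tx":0,"ty":0,"tz":0.006,"spin":0},{"tx":0,"ty":0,"tz":0.008,"spin":0}]' >/dev/null; python3 chk.py 99 1 &&
python3 -m pendant '[{"tx":0,"ty":0,"tz":0.004,"spin":0},{"tx":0,"ty":0,"tz":0.006,"spin":0}]' >/dev/null; python3 chk.py 99 1 
```

```text
t 6.60 x 0.2 y 87.8 z 87.94 yaw 0.0932 | fy 0.7 fx -1.0 fz -3.0 M [0.03 0.04 0.  ]
t 6.80 x 0.1 y 87.8 z 85.82 yaw 0.0933 | fy 0.4 fx -0.5 fz -3.7 M [ 0.01 -0.01 -0.01]
t 7.00 x 0.1 y 87.9 z 84.23 yaw 0.0933 | fy -0.7 fx -0.1 fz -2.3 M [-0.04 -0.01  0.03]
```

```bash

for i in 1; do
python3 -m pendant '[{"tx":0,"ty":0,"tz":0.004,"spin":0},{"tx":0,"ty":0,"tz":0.004,"spin":0}]' >/dev/null; python3 chk.py 99 1 &&
python3 -m pendant '[{"tx":0,"ty":0,"tz":0.004,"spin":0},{"tx":0,"ty":0,"tz":0.004,"spin":0}]' >/dev/null; python3 chk.py 99 1 &&
python3 -m pendant '[{"tx":0,"ty":0,"tz":0.004,"spin":0},{"tx":0,"ty":0,"tz":0.004,"spin":0}]' >/dev/null; python3 chk.py 99 1 ;done
```

```text
t 7.20 x 0.2 y 87.9 z 84.00 yaw 0.0933 | fy -0.0 fx -2.1 fz 4.4 M [-0.08  0.25 -0.01]
t 7.20 x 0.2 y 87.9 z 84.00 yaw 0.0933 | fy -0.0 fx -2.1 fz 4.4 M [-0.08  0.25 -0.01]
t 7.20 x 0.2 y 87.9 z 84.00 yaw 0.0933 | fy -0.0 fx -2.1 fz 4.4 M [-0.08  0.25 -0.01]
```

```bash

python3 -m pendant '[{"tx":0.012,"ty":0,"tz":0.003,"spin":0},{"tx":0.024,"ty":0,"tz":0.003,"spin":0},{"tx":0.036,"ty":0,"tz":0.003,"spin":0},{"tx":0.048,"ty":0,"tz":0.003,"spin":0}]' >/dev/null; python3 chk.py 5 8 &&
python3 -m pendant '[{"tx":0.012,"ty":0,"tz":0.003,"spin":0},{"tx":0.024,"ty":0,"tz":0.003,"spin":0},{"tx":0.036,"ty":0,"tz":0.003,"spin":0},{"tx":0.048,"ty":0,"tz":0.003,"spin":0}]' >/dev/null; python3 chk.py 5 8
```

```text
t 7.60 x 1.2 y 76.1 z 84.03 yaw 0.0929 | fy 3.4 fx 0.1 fz 6.6 M [0.59 0.21 0.02]
t 8.00 x 2.1 y 64.3 z 84.02 yaw 0.0923 | fy 2.5 fx -0.2 fz 7.1 M [ 0.57  0.42 -0.02]
```

```bash

python3 -m pendant '[{"tx":0.012,"ty":0.003,"tz":0.001,"spin":0},{"tx":0.024,"ty":0.006,"tz":0.001,"spin":0},{"tx":0.036,"ty":0.008,"tz":0.001,"spin":0},{"tx":0.048,"ty":0.010,"tz":0.001,"spin":0}]' >/dev/null; python3 chk.py 5 8 &&
python3 -m pendant '[{"tx":0.012,"ty":0.001,"tz":0.0015,"spin":0},{"tx":0.024,"ty":0.002,"tz":0.0015,"spin":0},{"tx":0.036,"ty":0.003,"tz":0.0015,"spin":0},{"tx":0.048,"ty":0.004,"tz":0.0015,"spin":0}]' >/dev/null; python3 chk.py 5 8
```

```text
t 8.40 x -0.0 y 52.2 z 84.02 yaw 0.0923 | fy 2.3 fx -0.2 fz 5.1 M [ 0.45  0.41 -0.03]
t 8.80 x -0.8 y 40.2 z 84.04 yaw 0.0921 | fy 2.3 fx 0.7 fz 7.1 M [ 0.53  0.46 -0.07]
```

```bash

python3 -m pendant '[{"tx":0.012,"ty":0,"tz":0.001,"spin":0},{"tx":0.024,"ty":0,"tz":0.001,"spin":0},{"tx":0.036,"ty":0,"tz":0.001,"spin":0},{"tx":0.048,"ty":0,"tz":0.001,"spin":0}]' >/dev/null; python3 chk.py 5 8 &&
python3 -m pendant '[{"tx":0.012,"ty":0,"tz":0.001,"spin":0},{"tx":0.024,"ty":0,"tz":0.001,"spin":0},{"tx":0.036,"ty":0,"tz":0.001,"spin":0},{"tx":0.048,"ty":0,"tz":0.001,"spin":0}]' >/dev/null; python3 chk.py 5 8
python3 - <<'E'
from h import *
import pickle
s=snapshot("side");t=snapshot("top");pickle.dump(s,open("side4.pkl","wb"))
f=lambda i:cv2.resize(i,None,fx=3.1,fy=3.1,interpolation=cv2.INTER_CUBIC)
cv2.imwrite("pics/st4.png",np.vstack([f(s["image"][165:260,180:310]),f(t["image"][150:245,190:320])]))
E
```

```text
t 9.20 x -0.8 y 28.8 z 84.09 yaw 0.0911 | fy 7.6 fx -0.6 fz 7.5 M [ 1.64  0.75 -0.22]
t 9.20 x -0.8 y 28.8 z 84.09 yaw 0.0911 | fy 7.6 fx -0.6 fz 7.5 M [ 1.64  0.75 -0.22]
```

View pics/st4.png

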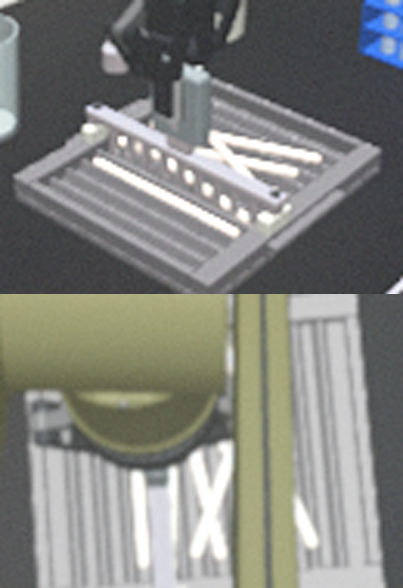

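One rod has settled in a groove behind the rake, at about (165,195) in the side half. Another has caught at 7.6 N, so I'll ease back and retry.

```bash

python3 -m pendant '[{"tx":-0.012,"ty":0,"tz":0,"spin":0},{"tx":-0.024,"ty":0,"tz":0,"spin":0},{"tx":-0.024,"ty":0,"tz":0,"spin":0}]' >/dev/null; python3 chk.py 
python3 -m pendant '[{"tx":0.008,"ty":0,"tz":0.001,"spin":0},{"tx":0.016,"ty":0,"tz":0.001,"spin":0},{"tx":0.024,"ty":0,"tz":0.001,"spin":0}]' >/dev/null; python3 chk.py 7 9 &&
python3 -m pendant '[{"tx":0.008,"ty":-0.001,"tz":0.001,"spin":0},{"tx":0.016,"ty":-0.002,"tz":0.001,"spin":0},{"tx":0.024,"ty":-0.003,"tz":0.001,"spin":0}]' >/dev/null; python3 chk.py 7 9 &&
python3 -m pendant '[{"tx":0.008,"ty":0,"tz":0.001,"spin":0},{"tx":0.016,"ty":0,"tz":0.001,"spin":0},{"tx":0.024,"ty":0,"tz":0.001,"spin":0}]' >/dev/null; python3 chk.py 7 9 &&
python3 -m pendant '[{"tx":0.008,"ty":0,"tz":0.001,"spin":0},{"tx":0.016,"ty":0,"tz":0.001,"spin":0},{"tx":0.024,"ty":0,"tz":0.001,"spin":0}]' >/dev/null; python3 chk.py 7 9
```

```text
t 9.60 x -1.1 y 34.4 z 84.05 yaw 0.0912 | fy -1.0 fx -0.2 fz 4.3 M [-0.42  0.49  0.02]
t 9.90 x -0.9 y 29.3 z 84.08 yaw 0.0906 | fy 3.7 fx 0.4 fz 6.3 M [ 0.49  0.51 -0.03]
t 10.20 x -0.2 y 24.3 z 84.07 yaw 0.0898 | fy 3.0 fx -0.4 fz 6.2 M [ 0.5   0.59 -0.04]
t 10.50 x -0.1 y 19.2 z 84.10 yaw 0.0892 | fy 1.6 fx -0.1 fz 6.2 M [ 0.52  0.55 -0.04]
t 10.80 x 0.0 y 14.1 z 84.12 yaw 0.0885 | fy 2.4 fx -0.3 fz 5.9 M [ 0.49  0.57 -0.07]
```

```bash

python3 -m pendant '[{"tx":0.008,"ty":0,"tz":0.001,"spin":-0.006},{"tx":0.016,"ty":0,"tz":0.001,"spin":-0.006},{"tx":0.024,"ty":0,"tz":0.001,"spin":-0.006}]' >/dev/null; python3 chk.py 7 9 &&
python3 -m pendant '[{"tx":0.008,"ty":0,"tz":0.001,"spin":-0.002},{"tx":0.016,"ty":0,"tz":0.001,"spin":-0.002},{"tx":0.024,"ty":0,"tz":0.001,"spin":-0.002}]' >/dev/null; python3 chk.py 7 9 &&
python3 -m pendant '[{"tx":0.008,"ty":0,"tz":0.001,"spin":-0.001},{"tx":0.016,"ty":0,"tz":0.001,"spin":-0.001},{"tx":0.024,"ty":0,"tz":0.001,"spin":-0.001}]' >/dev/null; python3 chk.py 7 9 &&
python3 -m pendant '[{"tx":0.008,"ty":0,"tz":0.001,"spin":-0.001},{"tx":0.016,"ty":0,"tz":0.001,"spin":-0.001},{"tx":0.024,"ty":0,"tz":0.001,"spin":-0.001}]' >/dev/null; python3 chk.py 7 9 &&
python3 -m pendant '[{"tx":0.008,"ty":0,"tz":0.001,"spin":-0.001},{"tx":0.016,"ty":0,"tz":0.001,"spin":-0.001},{"tx":0.024,"ty":0,"tz":0.001,"spin":-0.001}]' >/dev/null; python3 chk.py 7 9
```

```text
t 11.10 x 0.1 y 9.0 z 84.12 yaw 0.0925 | fy 2.3 fx 0.4 fz 5.4 M [ 0.49  0.6  -0.07]
t 11.40 x 0.1 y 3.9 z 84.15 yaw 0.0934 | fy 3.1 fx -0.2 fz 6.9 M [ 0.49  0.68 -0.01]
t 11.70 x 0.2 y -1.2 z 84.15 yaw 0.0935 | fy 3.2 fx -0.8 fz 7.0 M [ 0.4   0.73 -0.06]
t 12.00 x 0.3 y -6.3 z 84.19 yaw 0.0936 | fy 2.8 fx -0.6 fz 7.6 M [ 0.45  0.74 -0.07]
t 12.30 x 0.4 y -11.5 z 84.23 yaw 0.0937 | fy 2.6 fx 0.5 fz 6.7 M [ 0.48  0.65 -0.09]
```

```bash

python3 -m pendant '[{"tx":0.008,"ty":0,"tz":0.0005,"spin":-0.001},{"tx":0.016,"ty":0,"tz":0.0005,"spin":-0.001},{"tx":0.024,"ty":0,"tz":0.0005,"spin":-0.001}]' >/dev/null; python3 chk.py 7 9 &&
python3 -m pendant '[{"tx":0.008,"ty":0,"tz":0.001,"spin":-0.001},{"tx":0.016,"ty":0,"tz":0.001,"spin":-0.001},{"tx":0.024,"ty":0,"tz":0.001,"spin":-0.001}]' >/dev/null; python3 chk.py 7 9 &&
python3 -m pendant '[{"tx":0.008,"ty":0,"tz":0.001,"spin":-0.001},{"tx":0.016,"ty":0,"tz":0.001,"spin":-0.001},{"tx":0.024,"ty":0,"tz":0.001,"spin":-0.001}]' >/dev/null; python3 chk.py 7 9 &&
python3 -m pendant '[{"tx":0.008,"ty":0,"tz":0.001,"spin":-0.001},{"tx":0.016,"ty":0,"tz":0.001,"spin":-0.001},{"tx":0.024,"ty":0,"tz":0.001,"spin":-0.001}]' >/dev/null; python3 chk.py 7 9 &&
python3 -m pendant '[{"tx":0.008,"ty":0,"tz":0.001,"spin":-0.001},{"tx":0.016,"ty":0,"tz":0.001,"spin":-0.001},{"tx":0.024,"ty":0,"tz":0.001,"spin":-0.001}]' >/dev/null; python3 chk.py 7 9 &&
python3 -m pendant '[{"tx":0.008,"ty":0,"tz":0.001,"spin":-0.001},{"tx":0.016,"ty":0,"tz":0.001,"spin":-0.001},{"tx":0.024,"ty":0,"tz":0.001,"spin":-0.001}]' >/dev/null; python3 chk.py 7 9
```

```text
t 12.60 x 0.3 y -16.7 z 84.23 yaw 0.0939 | fy 2.4 fx -0.3 fz 7.0 M [ 0.38  0.68 -0.04]
t 12.90 x 0.4 y -21.9 z 84.21 yaw 0.0940 | fy 3.5 fx -0.5 fz 7.1 M [ 0.49  0.76 -0.06]
t 13.20 x 0.4 y -27.0 z 84.25 yaw 0.0942 | fy 4.7 fx 0.2 fz 8.0 M [ 0.47  0.75 -0.01]
t 13.50 x 0.5 y -32.2 z 84.24 yaw 0.0942 | fy 2.0 fx -0.4 fz 7.4 M [ 0.5   0.77 -0.09]
t 13.80 x 0.5 y -37.4 z 84.29 yaw 0.0944 | fy 3.0 fx -1.0 fz 7.6 M [ 0.44  0.75 -0.11]
t 14.10 x 0.6 y -42.5 z 84.29 yaw 0.0945 | fy 3.3 fx 0.4 fz 8.0 M [ 0.46  0.8  -0.08]
```

```bash

python3 -m pendant '[{"tx":0.008,"ty":0,"tz":0,"spin":0},{"tx":0.016,"ty":0,"tz":0,"spin":0},{"tx":0.024,"ty":0,"tz":0,"spin":0}]' >/dev/null; python3 chk.py 7 9 &&
python3 -m pendant '[{"tx":0.008,"ty":0,"tz":0.0005,"spin":0},{"tx":0.016,"ty":0,"tz":0.0005,"spin":0},{"tx":0.024,"ty":0,"tz":0.0005,"spin":0}]' >/dev/null; python3 chk.py 7 9 &&
python3 -m pendant '[{"tx":0.008,"ty":0,"tz":0.0005,"spin":0},{"tx":0.016,"ty":0,"tz":0.0005,"spin":0},{"tx":0.024,"ty":0,"tz":0.0005,"spin":0}]' >/dev/null; python3 chk.py 7 9 &&
python3 -m pendant '[{"tx":0.008,"ty":0,"tz":0.0005,"spin":0},{"tx":0.016,"ty":0,"tz":0.0005,"spin":0},{"tx":0.024,"ty":0,"tz":0.0005,"spin":0}]' >/dev/null; python3 chk.py 7 9 &&
python3 -m pendant '[{"tx":0.008,"ty":0,"tz":0.0005,"spin":0},{"tx":0.016,"ty":0,"tz":0.0005,"spin":0},{"tx":0.024,"ty":0,"tz":0.0005,"spin":0}]' >/dev/null; python3 chk.py 7 9 &&
python3 -m pendant '[{"tx":0.008,"ty":0,"tz":0.0005,"spin":0},{"tx":0.016,"ty":0,"tz":0.0005,"spin":0},{"tx":0.024,"ty":0,"tz":0.0005,"spin":0}]' >/dev/null; python3 chk.py 7 9 && 
python3 -m pendant '[{"tx":0.008,"ty":0,"tz":0.0005,"spin":0},{"tx":0.016,"ty":0,"tz":0.0005,"spin":0},{"tx":0.024,"ty":0,"tz":0.0005,"spin":0}]' >/dev/null; python3 chk.py 7 9
python3 - <<'E'
from h import *
import pickle
s=snapshot("side");t=snapshot("top");pickle.dump(s,open("side5.pkl","wb"))
f=lambda i:cv2.resize(i,None,fx=3.1,fy=3.1,interpolation=cv2.INTER_CUBIC)
cv2.imwrite("pics/st5.png",np.hstack([f(s["image"][150:280,175:305]),f(t["image"][140:270,190:320])])[:590,:800])
E
```

```text
t 14.40 x 0.4 y -47.8 z 84.32 yaw 0.0939 | fy 1.9 fx -0.2 fz 6.1 M [ 0.39  0.78 -0.07]
t 14.70 x 0.4 y -53.0 z 84.35 yaw 0.0933 | fy 2.9 fx -0.6 fz 7.4 M [ 0.43  0.71 -0.08]
t 15.00 x 0.3 y -58.2 z 84.33 yaw 0.0926 | fy 2.8 fx 0.6 fz 7.1 M [ 0.43  0.71 -0.11]
t 15.30 x 0.3 y -63.4 z 84.36 yaw 0.0920 | fy 2.9 fx -0.4 fz 7.5 M [ 0.53  0.77 -0.03]
t 15.60 x 0.2 y -68.5 z 84.39 yaw 0.0914 | fy 1.9 fx -0.7 fz 7.9 M [ 0.46  0.77 -0.04]
t 15.90 x 0.2 y -73.6 z 84.39 yaw 0.0907 | fy 1.9 fx 0.1 fz 7.0 M [ 0.53  0.77 -0.03]
t 16.20 x 0.1 y -78.8 z 84.40 yaw 0.0901 | fy 2.8 fx -1.1 fz 8.9 M [ 0.53  0.74 -0.07]
```

View pics/st5.png

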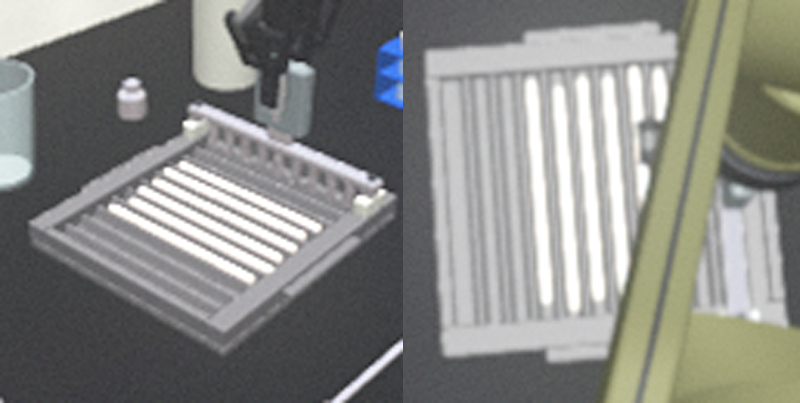

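Side and top both show parallel rods lying in adjacent grooves behind the rake, six of them in the top half. I'll lift the rake and carry it back.

```bash

python3 -m pendant '[{"tx":0,"ty":0,"tz":-0.08,"spin":0},{"tx":0,"ty":0,"tz":-0.2,"spin":0},{"tx":0,"ty":0,"tz":-0.28,"spin":0},{"tx":0,"ty":0,"tz":-0.28,"spin":0},{"tx":0,"ty":0,"tz":-0.28,"spin":0}]'
python3 go.py 0.5201 0.2907 0.15 -0.150
```

```text
clock: 16.8
tcp_pos: [0.5694, -0.0578, 0.1534]
tool_rot: [0.738, -0.674, -0.013, -0.018]
force: [0.0, -0.8, -2.2]
width: 0.182
t 16.80 tcp [ 0.5694 -0.0578  0.1534] yaw 0.0900 w 0.182 F [ 0.  -0.8 -2.2] M [-0.08 -0.02 -0.02] j6 1.26
units [-1.404  0.072  0.074] spin 0.306
```

```bash

python3 -m pendant '[{"tx":-0.2,"ty":0,"tz":0,"spin":0},{"tx":-0.4,"ty":0.01,"tz":0,"spin":0},{"tx":-0.6,"ty":0.02,"tz":0,"spin":0},{"tx":-0.8,"ty":0.03,"tz":0,"spin":0},{"tx":-0.8,"ty":0.03,"tz":0,"spin":0},{"tx":-0.8,"ty":0.03,"tz":0,"spin":0}]'
python3 go.py 0.5201 0.2907 0.15 -0.150
python3 -c "
from h import *
T=R.from_quat(read_state()['tool_rot']).as_matrix();print(T.round(4))"
```

```text
clock: 17.4
tcp_pos: [0.5422, 0.1416, 0.16]
tool_rot: [0.739, -0.673, -0.014, -0.016]
force: [0.4, -1.3, -3.2]
width: 0.179
t 17.40 tcp [0.5422 0.1416 0.16  ] yaw 0.0934 w 0.179 F [ 0.4 -1.3 -3.2] M [-0.06 -0.03  0.03] j6 1.61
units [-0.6    0.033  0.066] spin 0.310
[[ 9.310e-02 -9.957e-01  5.000e-04]
 [-9.947e-01 -9.300e-02  4.310e-02]
 [-4.290e-02 -4.500e-03 -9.991e-01]]
```

```bash

python3 -m pendant '[{"tx":-0.15,"ty":0.01,"tz":0.01,"spin":0.08},{"tx":-0.3,"ty":0.02,"tz":0.02,"spin":0.16},{"tx":-0.45,"ty":0.03,"tz":0.03,"spin":0.24},{"tx":-0.59,"ty":0.033,"tz":0.04,"spin":0.31},{"tx":-0.59,"ty":0.033,"tz":0.05,"spin":0.31},{"tx":-0.59,"ty":0.033,"tz":0.05,"spin":0.31},{"tx":-0.59,"ty":0.033,"tz":0.05,"spin":0.31}]'
python3 go.py 0.5211 0.288 0.090 -0.150
```

```text
clock: 18.1
tcp_pos: [0.5201, 0.2861, 0.1527]
tool_rot: [-0.651, 0.758, 0.016, 0.013]
force: [0.6, 0.5, -2.8]
width: 0.174
t 18.10 tcp [0.5201 0.2861 0.1527] yaw -0.1516 w 0.174 F [ 0.6  0.5 -2.8] M [-0.06 -0.03 -0.04] j6 2.11
units [ 0.002 -0.005  0.251] spin -0.002
```

```bash
python3 - <<'E'
from h import *
import pickle
s=snapshot("side");t=snapshot("top");pickle.dump(s,open("side6.pkl","wb"));pickle.dump(t,open("top6.pkl","wb"))
f=lambda i:cv2.resize(i,None,fx=3,fy=3,interpolation=cv2.INTER_CUBIC)
cv2.imwrite("pics/st6.png",np.hstack([f(s["image"][190:350,110:230]),f(t["image"][130:290,185:325])])[:590,:800])
E
```

```text
(no output)
```

View pics/st6.png

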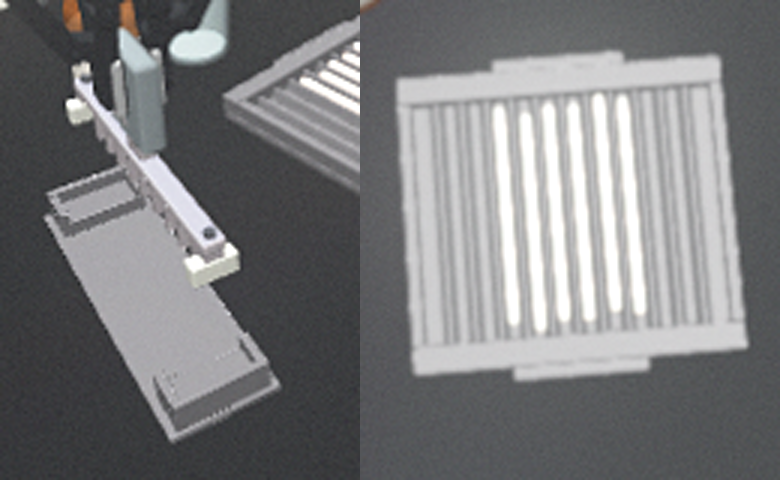

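The top half shows all six rods parallel, one in each of six adjacent grooves (lower ends 513 to 640, about 25 px or 17 mm apart). The side half shows the rake level above the empty stand. I'll lower it.

```bash
python3 - <<'E'
from h import *
import pickle
t=pickle.load(open("top6.pkl","rb"));a=.0967;r=np.array([[np.cos(a),-np.sin(a)],[np.sin(a),np.cos(a)]])
k=lambda L:np.array(L,float)/3+[185-120,130]-.33
for z in (.013,.0215):
  for pts in([[500,108],[526,118],[548,107],[573,107],[598,100],[624,100]],[[513,322],[540,328],[564,318],[589,318],[615,313],[640,313]]):
    print(z,((at_z(t,k(pts),z)[:,:2]-[.5625,.0238])@r*1e3).round(1)[:,1])
E
python3 -m pendant '[{"tx":0.002,"ty":-0.004,"tz":0.08,"spin":0},{"tx":0.002,"ty":-0.004,"tz":0.16,"spin":0},{"tx":0.002,"ty":-0.004,"tz":0.25,"spin":0},{"tx":0.002,"ty":-0.004,"tz":0.25,"spin":0},{"tx":0.002,"ty":-0.004,"tz":0.25,"spin":0}]' >/dev/null
python3 go.py 0.5211 0.288 0.077 -0.150
```

```text
0.013 [ 42.2  24.9   9.3  -7.8 -25.3 -43.2]
0.013 [ 43.6  25.9   9.3  -7.4 -25.1 -41.8]
0.0215 [ 41.8  24.7   9.3  -7.7 -25.1 -42.8]
0.0215 [ 43.2  25.6   9.3  -7.3 -24.8 -41.4]
t 18.70 tcp [0.5215 0.2873 0.0909] yaw -0.1534 w 0.176 F [-0.1  0.2 -2.5] M [-0.01  0.01 -0.05] j6 2.11
units [-0.     0.002  0.056] spin -0.004
```

The rods sit at y ≈ ±42.5, ±25.5 and ±8.5 mm, which are all groove centres. Next I'll seat the rake gently.

```bash

python3 -m pendant '[{"tx":0,"ty":0,"tz":0.02,"spin":0},{"tx":0,"ty":0,"tz":0.04,"spin":0},{"tx":0,"ty":0,"tz":0.052,"spin":0},{"tx":0,"ty":0,"tz":0.052,"spin":0}]' >/dev/null; python3 chk.py 99 0 &&
python3 -m pendant '[{"tx":0,"ty":0,"tz":0.003,"spin":0},{"tx":0,"ty":0,"tz":0.004,"spin":0}]' >/dev/null; python3 chk.py 99 0 &&
python3 -m pendant '[{"tx":0,"ty":0,"tz":0.003,"spin":0},{"tx":0,"ty":0,"tz":0.004,"spin":0}]' >/dev/null; python3 chk.py 99 0 &&
python3 -m pendant '[{"tx":0,"ty":0,"tz":0.003,"spin":0},{"tx":0,"ty":0,"tz":0.004,"spin":0}]' >/dev/null; python3 chk.py 99 0 &&
python3 -m pendant '[{"tx":0,"ty":0,"tz":0.003,"spin":0},{"tx":0,"ty":0,"tz":0.004,"spin":0}]' >/dev/null; python3 chk.py 99 0
```

```text
t 19.10 x -15.6 y 266.7 z 77.72 yaw -0.1534 | fy 0.1 fx -1.5 fz -1.8 M [-0.03  0.04 -0.02]
t 19.30 x -15.6 y 266.9 z 76.78 yaw -0.1533 | fy 0.1 fx 0.9 fz -2.3 M [-0.04 -0.    0.  ]
t 19.50 x -15.5 y 267.1 z 76.28 yaw -0.1531 | fy -0.2 fx -1.7 fz 1.3 M [-0.15 -0.01  0.01]
t 19.50 x -15.5 y 267.1 z 76.28 yaw -0.1531 | fy -0.2 fx -1.7 fz 1.3 M [-0.15 -0.01  0.01]
t 19.50 x -15.5 y 267.1 z 76.28 yaw -0.1531 | fy -0.2 fx -1.7 fz 1.3 M [-0.15 -0.01  0.01]
```

```bash

python3 -m pendant '[{"tx":0,"ty":0,"tz":0,"spin":0},{"tx":0,"ty":0,"tz":0,"spin":0},{"tx":0,"ty":0,"tz":0,"spin":0},{"tx":0,"ty":0,"tz":0,"spin":0},{"tx":0,"ty":0,"tz":0,"spin":0},{"tx":0,"ty":0,"tz":0,"spin":0},{"tx":0,"ty":0,"tz":0,"spin":0},{"tx":0,"ty":0,"tz":0,"spin":0}]' 0
python3 -m pendant '[{"tx":0,"ty":0,"tz":-0.1,"spin":0},{"tx":0,"ty":0,"tz":-0.3,"spin":0},{"tx":0,"ty":0,"tz":-0.5,"spin":0},{"tx":0,"ty":0,"tz":-0.7,"spin":0},{"tx":0,"ty":0,"tz":-0.7,"spin":0},{"tx":0,"ty":0,"tz":-0.7,"spin":0}]'
python3 - <<'E'
from h import *
s=snapshot("side");t=snapshot("top")
f=lambda i:cv2.resize(i,None,fx=3,fy=3,interpolation=cv2.INTER_CUBIC)
cv2.imwrite("pics/st7.png",np.hstack([f(s["image"][190:350,110:220]),f(t["image"][130:290,170:325])])[:590,:800])
cv2.imwrite("pics/st7.png",np.hstack([cv2.resize(s["image"],None,fx=.78*1.25,fy=.78*1.25)[100:374,50:450],cv2.resize(t["image"],None,fx=.975,fy=.975)[:274,60:460]]))
E
```

```text
clock: 20.3
tcp_pos: [0.5213, 0.2881, 0.0762]
tool_rot: [-0.651, 0.759, 0.016, 0.013]
force: [0.5, 0.6, 0.5]
width: 0.999
clock: 20.9
tcp_pos: [0.5223, 0.2811, 0.2531]
tool_rot: [-0.651, 0.759, 0.016, 0.015]
force: [-0.1, 0.1, -0.4]
width: 1.0
```

View pics/st7.png

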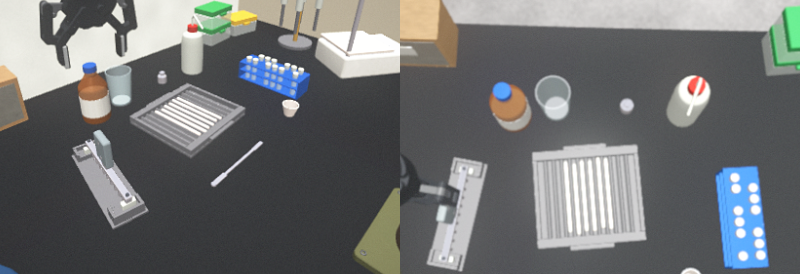

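The rake is seated in its stand, the rods are in their grooves, the other items haven't moved, and the gripper is clear above everything.

```bash
python3 -c "from plant import *;print(close_job())"
```

```text
the job is handed in; nothing more can be done
None
```

The job is handed in at about 21 s: all six rods are settled in grooves of their own and the rake is back in its stand. I set the shoes on the rails and combed once from y = +88 to −79 mm.

- **Forces:** Side force was mostly 2–4 N. One rod caught at 7.6 N; I eased back and it cleared on the next try. The rails read about 5–9 N under the shoes. All these are readings at the end of each short move, not continuous.
- **Rods:** In the last close top view they measured y ≈ ±42.5, ±25.5 and ±8.5 mm. Those are six adjacent groove centres, all within about 1.5 mm.
- **Final pictures:** The rake sits in its stand, the other items look unmoved, and the open gripper is clear of everything.

**What disagreed or wasn't ideal:**
- **Rake position:** One side-view estimate put the rake about 3 mm off along the bar compared with the two-view fix. I used the two-view fix with a small shift towards that estimate. The arm hid the shoes from above, so I went by feel and force.
- **Tool tilt:** The tool tilted about 2.5° about the bar's axis during the combing. I allowed for it when putting the rake back.
- **Uneven shoe load:** The moment readings suggest the shoe nearer the robot carried most of the load. They are consistent with both shoes touching, but I did not check that directly.

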